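# Nest the lab beakers and hold the ultrasonic bath open

### The arm

A 7-joint arm with a two-finger parallel gripper is mounted at the origin on the work surface. World frame = base frame: x ahead of the robot, y to its left, z up, the work surface at z = 0. Lengths are in m, angles in degrees, forces in N, time in s.
With the tool pointing down it reaches from about 0.35 to 0.9 m from the base axis. Payload 8.1 kg.
Tool frame: the origin (TCP) lies midway between the tips of the shut fingers; the grasp point (between the pads) lies behind it (env.grip_point_offset is the z of the grasp point in the tool frame, in m); z points along the fingers, y is the line along which they close (so a half turn about z gives the same grasp; the last joint's range is limited). The gripper opens to 92 mm and grips with 3 to 60 N. Pads are 19 mm wide; open, the fingers measure 130 mm over their backs; the gripper's body (75 mm by 190 mm) begins 47 mm behind the grasp point.
Start: joints at [71.012, 24.895, 1.432, 90.138, -0.665, 64.973, -4.303], TCP at [0.142, -0.609, 0.227] pointing down, gripper open.
Joint ranges: [-149.89, 149.89], [-25.12, 119.58], [-72.63, 75.52], [4.76, 147.25], [-75.54, 255.54], [6.69, 114.76], [-157.13, 157.13]. Speed limits (degrees/s): [127.2, 127.2, 172.46, 172.46, 180, 180, 180].

### API

Orientations are given as [roll, pitch, yaw] about the fixed x, y, z axes, in that order (R = Rz(yaw) Ry(pitch) Rx(roll)).
In Python, from bench import env gives the robot as it stands.
- The arm moves only by the tool shift_gripper, called as name(argument=value, ...), one argument or row to a line, values as JSON. Schema: {"type":"object","properties":{"increments":{"type":"object","properties":{"drx":{"type":"array","items":{"type":"number"},"minItems":1,"maxItems":20},"dry":{"type":"array","items":{"type":"number"},"minItems":1,"maxItems":20},"drz":{"type":"array","items":{"type":"number"},"minItems":1,"maxItems":20},"x":{"type":"array","items":{"type":"number"},"minItems":1,"maxItems":20},"y":{"type":"array","items":{"type":"number"},"minItems":1,"maxItems":20},"z":{"type":"array","items":{"type":"number"},"minItems":1,"maxItems":20},"finger_gap":{"type":"array","items":{"type":"number"},"minItems":1,"maxItems":20}},"additionalProperties":false,"required":["drx","dry","drz","x","y","z","finger_gap"]},"grip_force":{"type":"number"},"only":{"type":"string"},"quiet":{"type":"boolean"},"lines":{"type":"string"}},"required":["increments"],"additionalProperties":false}. increments is an object with one list for each field, all of the same length, 1 to 20, a row being the entries at one place: drx, dry, drz (a rotation vector in degrees), x, y, z (the shift in m), finger_gap (the finger opening in m); each row shifts and turns the commanded pose from where the row before left it, along the tool's axes as they then stand; what a row does not reach is not made up. A row lasts 1/10 s, in which the tool goes at most 0.05 m and 8.59 degrees, less where a joint would pass 70% of its speed; a pose out of reach is approached as far as the arm can. The fingers move at their own pace and stop on an object; grip_force is the grip in N (left out, the last holds). Time passes only in rows, so rows that do not move let the fingers close. The tool returns the time, the measured TCP pose, the force, the opening and the grip force at its end. only (a regular expression) keeps the lines of the reply that match it, lines (a string "A,B") keeps lines A to B, and quiet returns only ok. Input that does not fit is refused with a message, and nothing moves.
- env.observe(): the state, without advancing time (a new reading comes with each control period).
- env.camera(name): name is "scene" or "top"; returns a dict with "image" (384x512x3 uint8, red, green, blue), "vfov" (degrees; the focal length in pixels is half the picture's height over the tangent of half this angle, whatever the lens; pixels are square), "cx", "cy" (the principal point, pixels), "eye" and "rotation" of the camera in the world. Camera axes: x right, y down, z forward; pixel columns grow to the right and rows downward; lengths in m; the calibration is good to about 2 mm. A picture is of the moment at which its call begins. There is no depth.
- env.sign_off(): hands the job in; it is judged then, once.
The state is a dict: "time_s": time; "joints": joint angles; "joint_vel": joint speeds; "joint_efforts": joint torques, N m; "ee_pos": TCP position; "ee_rot": TCP orientation; "wrist_force": force on the tool from outside, world axes, zero at the start; "ft_torque": the same for the moment, N m; "opening": finger opening in m; "finger_force": force on a finger pad.
Only numpy, scipy, OpenCV 4.12 (cv2) and the standard library are available. Lean on these libraries where they do the work, as an engineer would, in place of code of your own. Each camera call takes 0.05 s, during which the arm holds its last target. There are 200 camera calls.

### The job

The three steel beakers are going to be washed: nest them by size, the middle one standing right down inside the wide one and the slim one right down inside the middle one, and leave that nest upright on the bench. Then raise the falling lid of the ultrasonic bath and hold it open at 45 degrees so that your colleague across the bench can load the nest; finish while still holding it there with the fingers, since nothing else keeps it up. Leave the oil bottle, the slide box and the petri dish where they are.

Things in the scene. Friction and masses are not known exactly. Their poses are not given: they have to be found in the camera images.
- wide_beaker: Widest, lowest stainless steel beaker: straight round cup, open at the top, outer diameter 88 mm, height 60 mm, wall 3 mm (inside 82 mm), floor 4 mm thick, about 0.2 kg, loose, upright on the bench. Origin: centre of its underside, z up. The three beakers swap places from run to run.
- middle_beaker: Middle stainless steel beaker, same shape: outer diameter 66 mm, height 84 mm, wall 3 mm (inside 60 mm), floor 4 mm, about 0.16 kg, loose, upright. Origin: centre of its underside. Fully nested in the wide one its underside is 4 mm above the wide one's and its rim stands 28 mm above the wide one's rim, so it can be held round the outside near the rim.
- slim_beaker: Slimmest and tallest stainless steel beaker, same shape: outer diameter 44 mm, height 108 mm, wall 3 mm, floor 4 mm, about 0.12 kg, loose, upright. Origin: centre of its underside. Fully nested in the middle one its underside is 4 mm above the middle one's and its rim stands 28 mm above the middle one's rim.
- bath: Ultrasonic cleaning bath fixed to the bench: grey open box 200 mm (its x) by 240 mm (its y) by 110 mm high, with a hinged flat steel lid. Origin: centre of its underside; its x axis points from the hinge side (towards the robot) to the handle side (away from the robot), z up; it is turned up to 0.3 rad about the vertical.
- lid (a joint): Opening angle of the bath's steel lid in rad: 0 closed (level), grows as the handle side rises; end stop at 1.31. Wanted: 0.785 (45 degrees). The lid (202 by 244 by 6 mm, about 0.4 kg) falls shut by its own weight from every angle; the hinge has next to no friction.
- lid_hinge (a point): Point on the hinge line, middle of the bath's rear (robot-side) top edge, 110.5 mm above the bench; its x axis runs along the lid from the hinge to the handle side, its y axis along the hinge line, its z axis out of the lid's upper face; the frame turns with the lid.
- lid_handle (a point): Centre of the lid's black handle: round bar 12 mm thick, 110 mm long, parallel to the hinge line, on two end posts. It lies 165 mm along the lid from the hinge and 50 mm above the hinge line (bar axis 44 mm above the lid's upper face, 38 mm free below the bar); axes as lid_hinge.
- oil_bottle: Bystander: small amber bottle, 36 mm diameter, 85 mm tall, loose. Origin: centre of its underside.
- slide_box: Bystander: flat grey plastic box, 85 by 100 by 34 mm, loose. Origin: centre of its underside.
- petri_dish: Bystander: flat clear dish, 90 mm diameter, 16 mm high, loose. Origin: centre of its underside.

How it is judged:
By the outcome, as a careful person would: the job done as asked, in the order asked, and still so for the second after the job is handed in, while the arm keeps its last pose, push and grip.
It also fails if it takes over 72 s, if anything falls off the work surface, if the arm or the gripper's body presses on something with over 40 N, if the wrist force passes 120 N, or if a joint passes its speed limit or range.

## Working session

There is one attempt and no reset: what is moved stays moved. The work goes in short steps, Python scripts to look and compute and a tool call to move; the robot and the scene stay as the last step left them, time stands still between calls to the robot, and variables do not carry over. Pictures are saved under pics/ and viewed, at most 10 in all, crops included, and the job is handed in when it is done.

```bash
ls; mkdir -p pics
```

Run:
```python
from bench import env
import cv2,numpy as np
for n in("scene","top"):
    c=env.camera(n); cv2.imwrite(f"pics/{n}0.png",cv2.resize(c["image"][:,:,::-1],(800,600),interpolation=cv2.INTER_CUBIC))
    print(n,c["vfov"],c["cx"],c["cy"],c["eye"],np.array(c["rotation"]).tolist())
    np.savez(f"{n}0.npz",**c)
o=env.observe();print(o,env.grip_point_offset)
```

```text
bench.py
pics
scene 52.71179883288826 257.06214292372954 187.46143442015358 [ 0.95938301 -0.91298594  0.72768514] [-123.3398858472279, -0.9491301111764919, 28.02344961751801]
top 49.830250025526354 246.65991659114277 195.49455233959216 [ 0.44813183 -0.08735736  1.10765343] [-175.5789393554759, 1.4295826662718705, -89.1542960054167]
{'time_s': 0.1, 'joints': array([71.01159507, 24.93306773,  1.42991153, 90.1828124 , -0.66491492,
       64.97188995, -4.30547129]), 'joint_vel': array([-0.07237145, -0.17854888, -0.0430748 , -0.17382881,  0.03866651,
       -0.12096894, -0.10014837]), 'joint_efforts': array([ 4.34517598e-03, -6.69129610e+01,  9.88137983e-01, -3.15143073e+01,
       -6.07232633e-02,  3.74848105e-02,  6.69188489e-05]), 'ee_pos': array([ 0.14162267, -0.60828996,  0.2260239 ]), 'ee_rot': array([-1.79920810e+02,  6.61827280e-03,  1.31040984e+01]), 'wrist_force': array([-0.43436781,  0.1220835 ,  0.62536294]), 'ft_torque': array([-0.05490665, -0.00352568,  0.01443693]), 'finger_force': 0.0, 'opening': 0.09212771371913693} -0.0188
```

View pics/scene0.png

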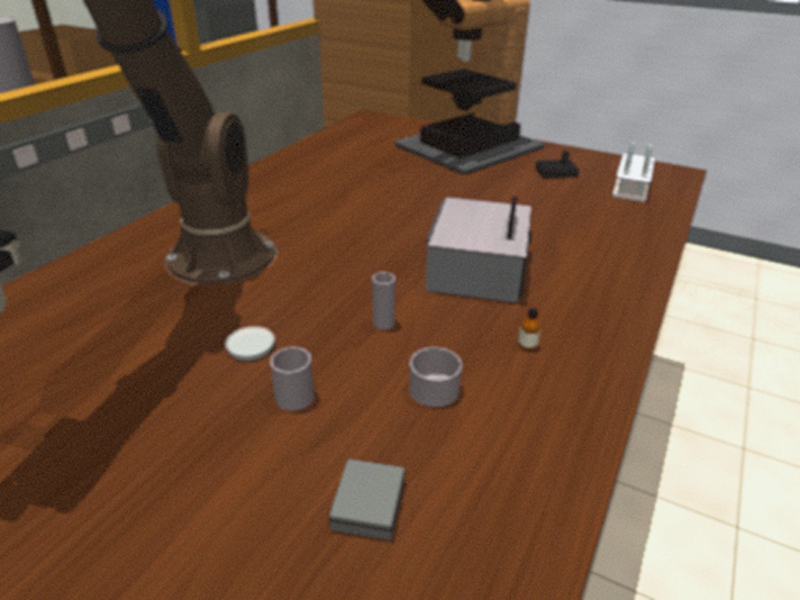

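View pics/top0.png

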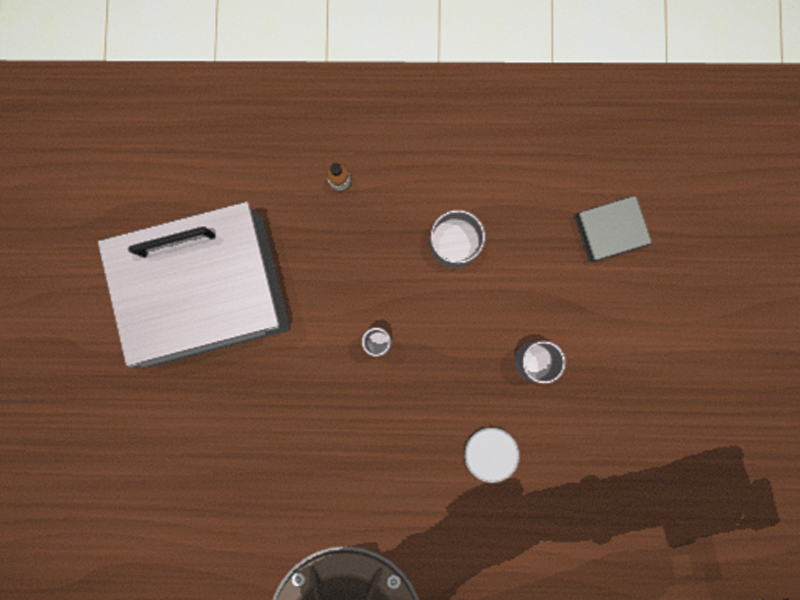

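Run:
```python
import cv2,numpy as np
T=np.load("top0.npz")["image"][:,:,::-1];S=np.load("scene0.npz")["image"][:,:,::-1]
def t(I,u,v,s):
    w,h=int(400/s),int(300/s); return cv2.resize(I[v:v+h,u:u+w],(400,300),interpolation=cv2.INTER_CUBIC)
cv2.imwrite("pics/m1.png",np.vstack([np.hstack([t(T,225,127,2.5),t(S,160,160,2.5)]),np.hstack([t(T,50,125,2.5),t(S,258,122,4)])]))
```

```text
(no output)
```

View pics/m1.png

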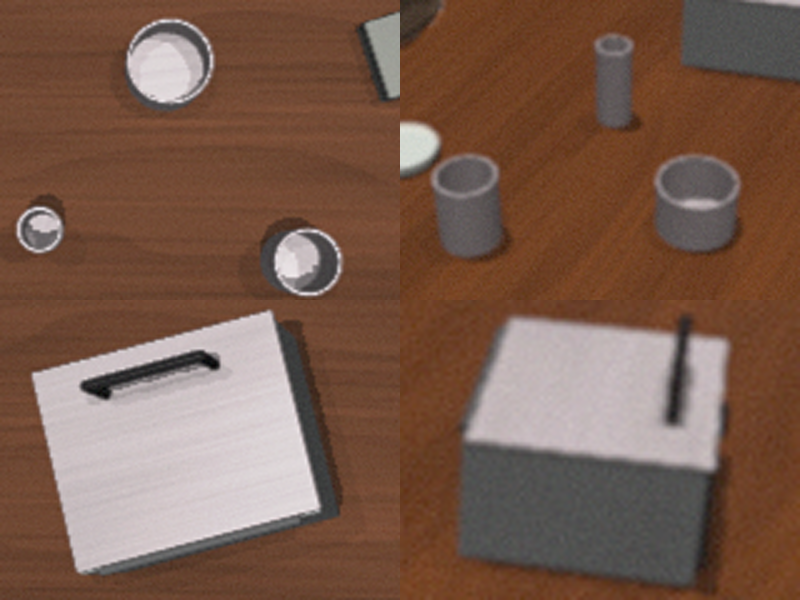

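Create h.py:
```python
import numpy as np,cv2
from scipy.spatial.transform import Rotation as R
from scipy.optimize import least_squares
class Cam:
    def __init__(s,f):
        d=np.load(f); s.f=192/np.tan(np.radians(float(d["vfov"]))/2);s.c=np.array([float(d["cx"]),float(d["cy"])]);s.e=d["eye"];r=d["rotation"]
        s.R=R.from_euler('xyz',r,degrees=True).as_matrix()
    def ray(s,p): return s.R@np.append((np.array(p)-s.c)/s.f,1)
    def proj(s,P):
        q=s.R.T@(np.array(P)-s.e); return s.c+s.f*q[:2]/q[2]
    def atz(s,p,z):
        r=s.ray(p); return s.e+r*(z-s.e[2])/r[2]
def tri(a,pa,b,pb):
    x=least_squares(lambda P:np.r_[a.proj(P)-pa,b.proj(P)-pb],[.5,0,.1]); return x.x.round(4),np.abs(x.fun).max().round(2)
T=Cam("top0.npz");S=Cam("scene0.npz")
def px(p,ox,oy,u,v,s): return (np.array(p)-[ox,oy]+.5)/s-.5+[u,v]
```

Run:
```python
from h import *
A=lambda *p:px(p,0,0,225,127,2.5);B=lambda *p:px(p,400,0,160,160,2.5)
C=lambda *p:px(p,0,300,50,125,2.5);D=lambda *p:px(p,400,300,258,122,4)
for n,a,b,z in[("wide",A(169.5,61.5),B(697.5,185),.06),("mid",A(308,262),B(466,176),.084),("slim",A(40.5,229),B(613.5,45),.108),
 ("H-",C(321,512),D(463,441),.1135),("F-",C(272,311),D(716,468),.1135),("F+",C(33,373),D(728,340),.1135),("H+",C(78,573),D(510,317),.1135),
 ("bar-",C(208,354),D(681,378),.16),("bar+",C(83,386),D(686,318),.16)]:
    print(n,*tri(T,a,S,b),T.atz(a,z).round(4),S.atz(b,z).round(4))
# bystanders, rough (800 px full views)
f=lambda u,v:np.array([(u+.5)*.64-.5,(v+.5)*.64-.5])
for n,p,z in[("oil",f(336,170),.085),("dish",f(492,455),.016),("box",f(613,228),.034)]: print(n,T.atz(p,z).round(3))
```

```text
wide [ 0.6448 -0.1758  0.0552] 0.15 [ 0.6436 -0.1756  0.06  ] [ 0.6474 -0.1808  0.06  ]
mid [ 0.4421 -0.3101  0.0831] 0.33 [ 0.4415 -0.3104  0.084 ] [ 0.4437 -0.3107  0.084 ]
slim [ 0.4697 -0.0482  0.1088] 0.04 [ 0.4696 -0.0482  0.108 ] [ 0.4691 -0.0469  0.108 ]
H- [0.4891 0.1042 0.1127] 0.31 [0.4886 0.1038 0.1135] [0.4905 0.1036 0.1135]
F- [0.686  0.1575 0.1161] 0.67 [0.6854 0.1576 0.1135] [0.6864 0.1641 0.1135]
F+ [0.6212 0.3903 0.118 ] 0.37 [0.6214 0.3922 0.1135] [0.6197 0.4013 0.1135]
H+ [0.4263 0.3364 0.1182] 0.04 [0.4263 0.3384 0.1135] [0.4221 0.3459 0.1135]
bar- [0.6339 0.2051 0.1621] 0.82 [0.633  0.2051 0.16  ] [0.6346 0.2117 0.16  ]
bar+ [0.6009 0.3204 0.1632] 0.07 [0.6015 0.3218 0.16  ] [0.5988 0.3271 0.16  ]
oil [0.746 0.023 0.085]
dish [ 0.286 -0.239  0.016]
box [ 0.666 -0.437  0.034]
```

Wide beaker (0.645,-0.177), middle (0.442,-0.310), slim (0.470,-0.048); triangulated rim heights of 55/83/109 mm match 60/84/108. Lid yaw is ≈15°, hinge middle ≈(0.458,0.220), bar ≈0.162 high (text: 0.160). All plausible.

Create go.py:
```python
import sys,numpy as np
from bench import env
from scipy.spatial.transform import Rotation as R
o=env.observe(); Q=R.from_euler('xyz',o["ee_rot"],degrees=True)
t=np.array([float(a) for a in sys.argv[1:4]])
print("tool-axes delta",Q.inv().apply(t-o["ee_pos"]).round(4),"rot",o["ee_rot"].round(2))
if len(sys.argv)>4:
    G=R.from_euler('xyz',[float(a) for a in sys.argv[4:7]],degrees=True)
    print("rotvec",(Q.inv()*G).as_rotvec(degrees=True).round(2))
```

```text
(no output)
```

shift_gripper(
  increments={"drx": [0, 0, 0, 0, 0, 0, 0, 0, 0, 0, 0, 0, 0, 0, 0, 0, 0], "dry": [0, 0, 0, 0, 0, 0, 0, 0, 0, 0, 0, 0, 0, 0, 0, 0, 0], "drz": [-8, -8, -8, -8, -8, 0, 0, 0, 0, 0, 0, 0, 0, 0, 0, 0, 0], "x": [0, 0, 0, 0, 0, 0.042, 0.042, 0.042, 0.042, 0.042, 0.042, 0.042, 0.042, 0.042, 0.042, 0, 0], "y": [0, 0, 0, 0, 0, 0.006, 0.006, 0.006, 0.006, 0.006, 0.006, 0.006, 0.006, 0.006, 0.006, 0, 0], "z": [0, 0, 0, 0, 0, 0.006, 0.006, 0.006, 0.006, 0.006, 0.006, 0.006, 0.006, 0.006, 0.006, 0, 0], "finger_gap": [0.092, 0.092, 0.092, 0.092, 0.092, 0.092, 0.092, 0.092, 0.092, 0.092, 0.092, 0.092, 0.092, 0.092, 0.092, 0.092, 0.092]},
  grip_force=20,
)

```text
time_s: 1.8
ee_pos: [0.4422, -0.3078, 0.1663]
ee_rot: [-179.9, 0.0, 53.3]
wrist_force: [0.1, -0.4, 0.5]
opening: 0.0918
finger_force: 0.0
```

```bash
python3 go.py 0.442 -0.310 0.062
```

```text
tool-axes delta [-0.0019  0.0013  0.1043] rot [-179.94    0.     53.27]
```

Descend, close, settle.

shift_gripper(
  increments={"drx": [0, 0, 0, 0, 0, 0, 0, 0, 0, 0, 0, 0, 0, 0, 0], "dry": [0, 0, 0, 0, 0, 0, 0, 0, 0, 0, 0, 0, 0, 0, 0], "drz": [0, 0, 0, 0, 0, 0, 0, 0, 0, 0, 0, 0, 0, 0, 0], "x": [-0.002, 0, 0, 0, 0, 0, 0, 0, 0, 0, 0, 0, 0, 0, 0], "y": [0.001, 0, 0, 0, 0, 0, 0, 0, 0, 0, 0, 0, 0, 0, 0], "z": [0.02, 0.02, 0.02, 0.02, 0.015, 0.009, 0, 0, 0, 0, 0, 0, 0, 0, 0], "finger_gap": [0.092, 0.092, 0.092, 0.092, 0.092, 0.092, 0.092, 0.06, 0.06, 0.06, 0.06, 0.06, 0.06, 0.06, 0.06]},
  grip_force=20,
)

```text
time_s: 3.3
ee_pos: [0.4419, -0.3114, 0.0633]
ee_rot: [179.9, 0.0, 53.1]
wrist_force: [-0.4, -0.7, 6.1]
opening: 0.0662
finger_force: 20.0
```

shift_gripper(
  increments={"drx": [0, 0, 0, 0, 0, 0, 0], "dry": [0, 0, 0, 0, 0, 0, 0], "drz": [0, 0, 0, 0, 0, 0, 0], "x": [0, 0, 0, 0, 0, 0, 0], "y": [0, 0, 0, 0, 0, 0, 0], "z": [-0.01, -0.02, -0.02, -0.02, -0.02, -0.01, 0], "finger_gap": [0.05, 0.05, 0.05, 0.05, 0.05, 0.05, 0.05]},
)

```text
time_s: 4.0
ee_pos: [0.4421, -0.3114, 0.1641]
ee_rot: [179.9, -0.0, 53.1]
wrist_force: [0.4, 0.6, -1.7]
opening: 0.0665
finger_force: 20.0
```

```bash
python3 go.py 0.645 -0.177 0.17
```

```text
tool-axes delta [ 0.2293  0.0816 -0.0056] rot [ 1.7986e+02 -1.0000e-02  5.3100e+01]
```

shift_gripper(
  increments={"drx": [0, 0, 0, 0, 0, 0, 0, 0, 0, 0, 0, 0], "dry": [0, 0, 0, 0, 0, 0, 0, 0, 0, 0, 0, 0], "drz": [0, 0, 0, 0, 0, 0, 0, 0, 0, 0, 0, 0], "x": [0.013, 0.025, 0.032, 0.032, 0.032, 0.032, 0.03, 0.02, 0.01, 0.003, 0, 0], "y": [0.004, 0.009, 0.012, 0.012, 0.012, 0.012, 0.01, 0.007, 0.003, 0.001, 0, 0], "z": [0, 0, 0, 0, 0, 0, 0, 0, 0, 0, 0, 0], "finger_gap": [0.05, 0.05, 0.05, 0.05, 0.05, 0.05, 0.05, 0.05, 0.05, 0.05, 0.05, 0.05]},
)

```text
time_s: 5.2
ee_pos: [0.6435, -0.1784, 0.1625]
ee_rot: [-180.0, 0.1, 53.0]
wrist_force: [0.2, -0.5, -1.4]
opening: 0.0665
finger_force: 20.0
```

```bash
python3 go.py 0.645 -0.177 0.068
```

Run:
```python
from bench import env
import cv2,numpy as np
m=[]
for n,u,v in(("scene",205,140),("top",220,80)):
    I=env.camera(n)["image"][:,:,::-1]
    m.append(cv2.resize(I[v:v+150,u:u+130],(390,450),interpolation=cv2.INTER_CUBIC))
cv2.imwrite("pics/m2.png",np.hstack(m))
```

```text
tool-axes delta [0.0021 0.0003 0.0945] rot [-1.7998e+02  7.0000e-02  5.3020e+01]
```

View pics/m2.png

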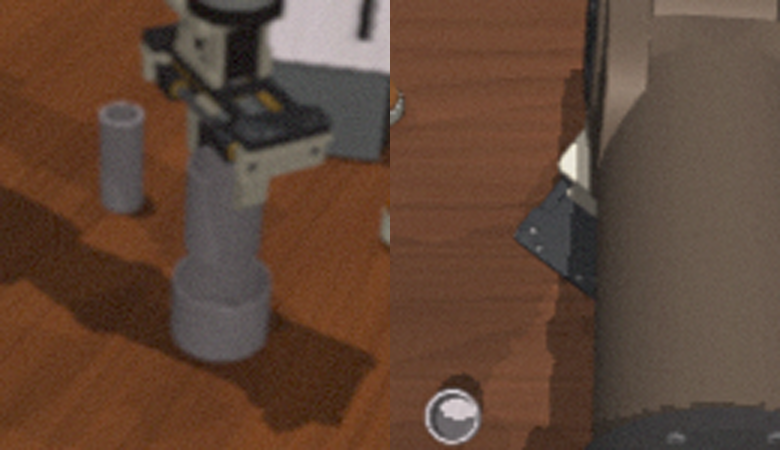

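The left tile shows the middle beaker upright over the wide one (axis column ~225 against ~221), so I lower it.

shift_gripper(
  increments={"drx": [0, 0, 0, 0, 0, 0, 0, 0], "dry": [0, 0, 0, 0, 0, 0, 0, 0], "drz": [0, 0, 0, 0, 0, 0, 0, 0], "x": [0.002, 0, 0, 0, 0, 0, 0, 0], "y": [0, 0, 0, 0, 0, 0, 0, 0], "z": [0.01, 0.02, 0.02, 0.015, 0.015, 0.01, 0, 0], "finger_gap": [0.05, 0.05, 0.05, 0.05, 0.05, 0.05, 0.05, 0.05]},
)

```text
time_s: 6.1
ee_pos: [0.646, -0.1756, 0.073]
ee_rot: [180.0, -0.0, 53.1]
wrist_force: [-0.2, 0.0, -0.4]
opening: 0.0664
finger_force: 20.0
```

```bash
python3 go.py 0.645 -0.177 0.067
```

```text
tool-axes delta [-0.0017  0.      0.006 ] rot [ 1.7998e+02 -1.0000e-02  5.3110e+01]
```

shift_gripper(
  increments={"drx": [0, 0, 0, 0, 0, 0, 0, 0, 0], "dry": [0, 0, 0, 0, 0, 0, 0, 0, 0], "drz": [0, 0, 0, 0, 0, 0, 0, 0, 0], "x": [0, 0, 0, 0, 0, 0, 0, 0, 0], "y": [0, 0, 0, 0, 0, 0, 0, 0, 0], "z": [0.003, 0.003, 0, 0, 0, 0, 0, 0, 0], "finger_gap": [0.05, 0.05, 0.05, 0.05, 0.092, 0.092, 0.092, 0.092, 0.092]},
)

```text
time_s: 7.0
ee_pos: [0.6456, -0.1755, 0.0666]
ee_rot: [-180.0, 0.0, 53.1]
wrist_force: [-0.0, 0.1, -0.2]
opening: 0.0915
finger_force: 0.0
```

shift_gripper(
  increments={"drx": [0, 0, 0, 0, 0, 0, 0, 0, 0, 0], "dry": [0, 0, 0, 0, 0, 0, 0, 0, 0, 0], "drz": [0, 0, 0, 0, -8, -8, -8, -8, -8, 0], "x": [0, 0, 0, 0, 0, 0, 0, 0, 0, 0], "y": [0, 0, 0, 0, 0, 0, 0, 0, 0, 0], "z": [-0.01, -0.02, -0.03, -0.03, 0, 0, 0, 0, 0, 0], "finger_gap": [0.092, 0.092, 0.092, 0.092, 0.092, 0.092, 0.092, 0.092, 0.092, 0.092]},
)

```text
time_s: 8.0
ee_pos: [0.6457, -0.1758, 0.1574]
ee_rot: [180.0, -0.0, 93.2]
wrist_force: [-0.6, -0.0, -0.0]
opening: 0.0917
finger_force: 0.0
```

```bash
python3 go.py 0.4697 -0.048 0.16
```

```text
tool-axes delta [ 0.1375 -0.1686 -0.0027] rot [179.98  -0.    93.21]
```

shift_gripper(
  increments={"drx": [0, 0, 0, 0, 0, 0, 0, 0], "dry": [0, 0, 0, 0, 0, 0, 0, 0], "drz": [0, 0, 0, 0, 0, 0, 0, 0], "x": [0.015, 0.03, 0.03, 0.03, 0.022, 0.01, 0, 0], "y": [-0.02, -0.036, -0.036, -0.036, -0.026, -0.014, 0, 0], "z": [0, 0, 0, 0, 0, 0, 0, 0], "finger_gap": [0.092, 0.092, 0.092, 0.092, 0.092, 0.092, 0.092, 0.092]},
)

```text
time_s: 8.8
ee_pos: [0.4714, -0.0482, 0.1574]
ee_rot: [179.9, 0.0, 93.0]
wrist_force: [0.6, -0.0, -0.4]
opening: 0.0917
finger_force: 0.0
```

```bash
python3 go.py 0.4697 -0.048 0.086
```

Run:
```python
from bench import env
import cv2,numpy as np
m=[]
for n,u,v in(("scene",205,140),("top",220,80)):
    I=env.camera(n)["image"][:,:,::-1]
    m.append(cv2.resize(I[v:v+150,u:u+130],(390,450),interpolation=cv2.INTER_CUBIC))
cv2.imwrite("pics/m3.png",np.hstack(m))
```

```text
tool-axes delta [ 0.0004 -0.0018  0.0714] rot [1.7991e+02 4.0000e-02 9.2950e+01]
```

View pics/m3.png

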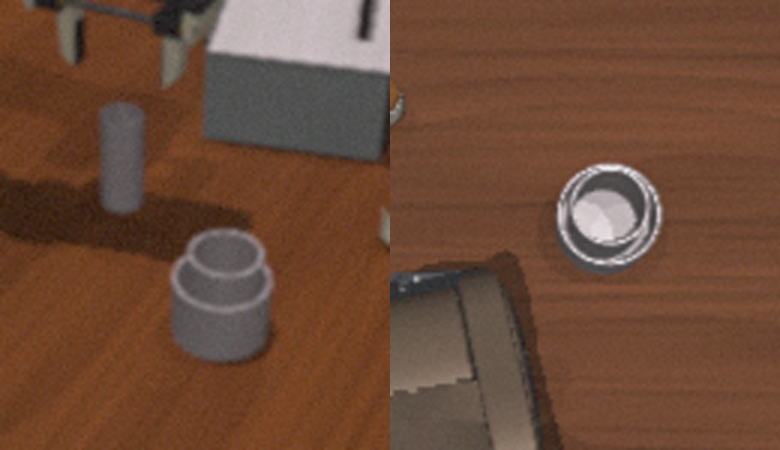

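The middle beaker is nested in the wide one (middle rim centre at (609,205) in the top tile and (226,253) in the scene tile). I compute its position and grasp the slim one.

Run:
```python
from h import *
a=px((609,205),390,0,220,80,3);b=px((226,253),0,0,205,140,3)
print(tri(T,a,S,b),T.atz(a,.088),S.atz(b,.088))
```

```text
(array([ 0.6466, -0.1737,  0.0876]), np.float64(0.08)) [ 0.64668698 -0.17358956  0.088     ] [ 0.64659825 -0.17426327  0.088     ]
```

shift_gripper(
  increments={"drx": [0, 0, 0, 0, 0, 0, 0, 0, 0, 0, 0, 0, 0, 0, 0, 0], "dry": [0, 0, 0, 0, 0, 0, 0, 0, 0, 0, 0, 0, 0, 0, 0, 0], "drz": [0, 0, 0, 0, 0, 0, 0, 0, 0, 0, 0, 0, 0, 0, 0, 0], "x": [0, 0, 0, 0, 0, 0, 0, 0, 0, 0, 0, 0, 0, 0, 0, 0], "y": [-0.002, 0, 0, 0, 0, 0, 0, 0, 0, 0, 0, 0, 0, 0, 0, 0], "z": [0.02, 0.02, 0.018, 0.01, 0.003, 0, 0, 0, 0, 0, 0, 0, 0, 0, 0, 0], "finger_gap": [0.092, 0.092, 0.092, 0.092, 0.092, 0.092, 0.03, 0.03, 0.03, 0.03, 0.03, 0.03, 0.03, 0.03, 0.03, 0.03]},
  grip_force=20,
)

```text
time_s: 10.5
ee_pos: [0.4686, -0.048, 0.0858]
ee_rot: [180.0, 0.0, 93.1]
wrist_force: [-0.9, -0.6, 0.8]
opening: 0.0434
finger_force: 20.0
```

shift_gripper(
  increments={"drx": [0, 0, 0, 0, 0, 0, 0, 0, 0, 0, 0, 0, 0], "dry": [0, 0, 0, 0, 0, 0, 0, 0, 0, 0, 0, 0, 0], "drz": [0, 0, 0, 0, 0, 0, 0, 0, 0, 0, 0, 0, 0], "x": [0, 0, 0, 0, 0, -0.012, -0.023, -0.026, -0.026, -0.023, -0.012, 0, 0], "y": [0, 0, 0, 0, 0, 0.015, 0.033, 0.036, 0.036, 0.033, 0.015, 0, 0], "z": [-0.01, -0.025, -0.03, -0.03, -0.025, 0, 0, 0, 0, 0, 0, 0, 0], "finger_gap": [0.03, 0.03, 0.03, 0.03, 0.03, 0.03, 0.03, 0.03, 0.03, 0.03, 0.03, 0.03, 0.03]},
)

```text
time_s: 11.8
ee_pos: [0.6424, -0.1603, 0.2056]
ee_rot: [-179.9, -0.1, 93.1]
wrist_force: [-0.3, 0.9, -1.1]
opening: 0.0437
finger_force: 20.0
```

```bash
python3 go.py 0.6466 -0.1738 0.0895
```

```text
tool-axes delta [-0.0138  0.0035  0.1161] rot [-1.7994e+02 -6.0000e-02  9.3110e+01]
```

shift_gripper(
  increments={"drx": [0, 0, 0, 0, 0], "dry": [0, 0, 0, 0, 0], "drz": [0, 0, 0, 0, 0], "x": [-0.007, -0.007, 0, 0, 0], "y": [0.002, 0.0015, 0, 0, 0], "z": [0, 0, 0.01, 0, 0], "finger_gap": [0.03, 0.03, 0.03, 0.03, 0.03]},
)

```text
time_s: 12.3
ee_pos: [0.6466, -0.1741, 0.1951]
ee_rot: [-179.9, -0.0, 93.1]
wrist_force: [-0.3, -0.1, -1.4]
opening: 0.0434
finger_force: 20.0
```

```bash
python3 go.py 0.6466 -0.1738 0.0895
```

Run:
```python
from bench import env
import cv2
I=env.camera("scene")["image"][:,:,::-1]
cv2.imwrite("pics/m4.png",cv2.resize(I[140:260,205:305],(400,480),interpolation=cv2.INTER_CUBIC))
```

```text
tool-axes delta [3.000e-04 1.000e-04 1.056e-01] rot [-1.7993e+02 -3.0000e-02  9.3120e+01]
```

View pics/m4.png

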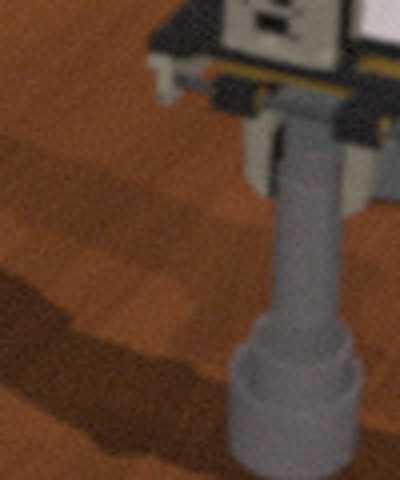

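The slim beaker (axis column ~305) hangs centred over the middle rim (~302), within the 8 mm play. I lower it.

shift_gripper(
  increments={"drx": [0, 0, 0, 0, 0, 0, 0, 0, 0], "dry": [0, 0, 0, 0, 0, 0, 0, 0, 0], "drz": [0, 0, 0, 0, 0, 0, 0, 0, 0], "x": [0, 0, 0, 0, 0, 0, 0, 0, 0], "y": [0, 0, 0, 0, 0, 0, 0, 0, 0], "z": [0.01, 0.02, 0.02, 0.02, 0.015, 0.01, 0.005, 0, 0], "finger_gap": [0.03, 0.03, 0.03, 0.03, 0.03, 0.03, 0.03, 0.03, 0.03]},
)

```text
time_s: 13.25
ee_pos: [0.6477, -0.1745, 0.0965]
ee_rot: [179.9, 0.0, 93.1]
wrist_force: [0.4, 0.0, -2.0]
opening: 0.0435
finger_force: 20.0
```

```bash
python3 go.py 0.6466 -0.1738 0.0945
```

```text
tool-axes delta [ 0.0007 -0.0011  0.002 ] rot [1.7994e+02 1.0000e-02 9.3100e+01]
```

shift_gripper(
  increments={"drx": [0, 0, 0, 0, 0, 0, 0, 0, 0], "dry": [0, 0, 0, 0, 0, 0, 0, 0, 0], "drz": [0, 0, 0, 0, 0, 0, 0, 0, 0], "x": [0, 0, 0, 0, 0, 0, 0, 0, 0], "y": [0, 0, 0, 0, 0, 0, 0, 0, 0], "z": [0.0025, 0, 0, 0, 0, 0, 0, 0, 0], "finger_gap": [0.03, 0.03, 0.03, 0.092, 0.092, 0.092, 0.092, 0.092, 0.092]},
)

```text
time_s: 14.15
ee_pos: [0.6471, -0.1745, 0.0932]
ee_rot: [-180.0, -0.0, 93.1]
wrist_force: [-0.3, 0.3, -0.0]
opening: 0.0868
finger_force: 0.0
```

shift_gripper(
  increments={"drx": [0, 0, 0, 0, 0, 0, 0, 0], "dry": [0, 0, 0, 0, 0, 0, 0, 0], "drz": [0, 0, 0, 0, 0, -6, -6, 0], "x": [0, 0, 0, 0, 0, 0, 0, 0], "y": [0, 0, 0, 0, 0, 0, 0, 0], "z": [-0.01, -0.03, -0.04, -0.04, -0.01, 0, 0, 0], "finger_gap": [0.092, 0.092, 0.092, 0.092, 0.092, 0.092, 0.092, 0.092]},
)

```text
time_s: 14.95
ee_pos: [0.647, -0.1745, 0.2234]
ee_rot: [180.0, -0.0, 105.2]
wrist_force: [-0.5, -0.1, -0.2]
opening: 0.092
finger_force: 0.0
```

```bash
python3 go.py 0.6174 0.2628 0.22
```

```text
tool-axes delta [0.4298 0.0861 0.0034] rot [180.   -0.  105.2]
```

shift_gripper(
  increments={"drx": [0, 0, 0, 0, 0, 0, 0, 0, 0, 0, 0, 0, 0, 0], "dry": [0, 0, 0, 0, 0, 0, 0, 0, 0, 0, 0, 0, 0, 0], "drz": [0, 0, 0, 0, 0, 0, 0, 0, 0, 0, 0, 0, 0, 0], "x": [0.02, 0.04, 0.042, 0.042, 0.042, 0.042, 0.042, 0.042, 0.042, 0.036, 0.025, 0.015, 0, 0], "y": [0.004, 0.008, 0.008, 0.009, 0.009, 0.009, 0.009, 0.009, 0.008, 0.007, 0.004, 0.002, 0, 0], "z": [0, 0, 0, 0, 0, 0, 0, 0, 0, 0, 0, 0, 0, 0], "finger_gap": [0.092, 0.092, 0.092, 0.092, 0.092, 0.092, 0.092, 0.092, 0.092, 0.092, 0.092, 0.092, 0.08, 0.08]},
)

```text
time_s: 16.35
ee_pos: [0.6186, 0.2616, 0.223]
ee_rot: [-180.0, 0.1, 105.0]
wrist_force: [0.8, -1.1, -0.4]
opening: 0.0817
finger_force: 0.0
```

```bash
python3 go.py 0.6174 0.2628 0.141
```

Run:
```python
from bench import env
import cv2,numpy as np
m=[]
for n,u,v in(("scene",220,110),("top",220,80)):
    I=env.camera(n)["image"][:,:,::-1]
    m.append(cv2.resize(I[v:v+150,u:u+130],(390,450),interpolation=cv2.INTER_CUBIC))
cv2.imwrite("pics/m5.png",np.hstack(m))
```

```text
tool-axes delta [ 0.0016 -0.0008  0.082 ] rot [-1.7998e+02  7.0000e-02  1.0499e+02]
```

View pics/m5.png

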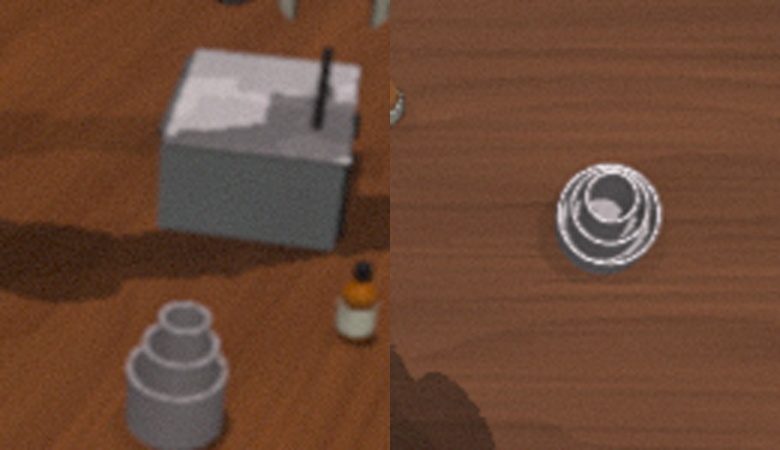

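The nest is fully seated: three stepped concentric rims. Now the handle.

shift_gripper(
  increments={"drx": [0, 0, 0, 0, 0, 0, 0, 0, 0, 0, 0, 0], "dry": [0, 0, 0, 0, 0, 0, 0, 0, 0, 0, 0, 0], "drz": [0, 0, 0, 0, 0, 0, 0, 0, 0, 0, 0, 0], "x": [0.0015, 0, 0, 0, 0, 0, 0, 0, 0, 0, 0, 0], "y": [-0.001, 0, 0, 0, 0, 0, 0, 0, 0, 0, 0, 0], "z": [0.02, 0.02, 0.02, 0.014, 0.008, 0, 0, 0, 0, 0, 0, 0], "finger_gap": [0.08, 0.08, 0.08, 0.08, 0.08, 0.08, 0.03, 0.03, 0.03, 0.03, 0.03, 0.03]},
  grip_force=5,
)

```text
time_s: 17.65
ee_pos: [0.6168, 0.2643, 0.1413]
ee_rot: [180.0, 0.0, 105.1]
wrist_force: [-0.4, -0.1, -0.8]
opening: 0.0368
finger_force: 0.0
```

shift_gripper(
  increments={"drx": [0, 0, 0, 0, 0, 0], "dry": [0, 0, 0, 0, 0, 0], "drz": [0, 0, 0, 0, 0, 0], "x": [0, 0, 0, 0, 0, 0], "y": [0, 0, 0, 0, 0, 0], "z": [0, 0, 0, 0, 0, 0], "finger_gap": [0.005, 0.005, 0.005, 0.005, 0.005, 0.005]},
  grip_force=5,
)

```text
time_s: 18.25
ee_pos: [0.6169, 0.2643, 0.1412]
ee_rot: [180.0, -0.0, 105.1]
wrist_force: [0.5, 1.0, -1.4]
opening: 0.0121
finger_force: 5.0
```

```bash
python3 go.py 0.6174 0.2628 0.141
```

```text
tool-axes delta [-0.0016  0.0001  0.0002] rot [179.99  -0.   105.1 ]
```

shift_gripper(
  increments={"drx": [0, 0, -3, -3, -3, -3, -3, 0, 0], "dry": [0, 0, 0, 0, 0, 0, 0, 0, 0], "drz": [0, 0, 0, 0, 0, 0, 0, 0, 0], "x": [0, 0, 0, 0, 0, 0, 0, 0, 0], "y": [0, 0, -0.0018, -0.0018, -0.0018, -0.0018, -0.0018, 0, 0], "z": [0, 0, -0.0086, -0.0086, -0.0086, -0.0086, -0.0086, 0, 0], "finger_gap": [0.005, 0.005, 0.005, 0.005, 0.005, 0.005, 0.005, 0.005, 0.005]},
  grip_force=25,
)

```text
time_s: 19.15
ee_pos: [0.6038, 0.2605, 0.1831]
ee_rot: [165.0, 0.0, 105.1]
wrist_force: [1.5, 0.1, -1.2]
opening: 0.011
finger_force: 25.0
```

Create lid.py:
```python
from bench import env
import numpy as np
from scipy.spatial.transform import Rotation as R
o=env.observe();Q=R.from_euler('xyz',o["ee_rot"],degrees=True)
g=o["ee_pos"]+Q.apply([0,0,env.grip_point_offset])
y=np.radians(15.1); H=np.array([.6169-.165*np.cos(y),.2643-.165*np.sin(y),.1105])
d=g-H; X=d[0]*np.cos(y)+d[1]*np.sin(y); r=np.hypot(X,d[2])
print("angle from bar",np.degrees(np.arctan2(d[2],X)-np.arctan2(.05,.165)).round(2),"radius",r.round(4),"want .1724; tool tilt",np.degrees(np.arccos(-Q.as_matrix()[2,2])).round(2))
print("joints",o["joints"].round(1),"F tool",Q.inv().apply(o["wrist_force"]).round(1),"M",o["ft_torque"].round(2))
```

```bash
python3 lid.py
```

```text
angle from bar 14.92 radius 0.1723 want .1724; tool tilt 14.95
joints [ -7.9  25.6 -30.7 101.1  25.5  44.8 -35.8] F tool [-0.3  1.1  1.6] M [-0.13  0.01  0.03]
```

shift_gripper(
  increments={"drx": [-3, -3, -3, -3, -3, -3, 0, 0], "dry": [0, 0, 0, 0, 0, 0, 0, 0], "drz": [0, 0, 0, 0, 0, 0, 0, 0], "x": [0, 0, 0, 0, 0, 0, 0, 0], "y": [-0.0018, -0.0018, -0.0018, -0.0018, -0.0018, -0.0018, 0, 0], "z": [-0.0086, -0.0086, -0.0086, -0.0086, -0.0086, -0.0086, 0, 0], "finger_gap": [0.005, 0.005, 0.005, 0.005, 0.005, 0.005, 0.005, 0.005]},
)

```text
time_s: 19.95
ee_pos: [0.5756, 0.2526, 0.2258]
ee_rot: [147.1, 0.1, 105.1]
wrist_force: [1.0, -2.3, -1.2]
opening: 0.0111
finger_force: 25.0
```

```bash
python3 lid.py
```

```text
angle from bar 32.66 radius 0.1724 want .1724; tool tilt 32.87
joints [-15.3  12.8 -22.7 118.9  43.5  24.  -57.5] F tool [-2.5 -0.3  1.2] M [-0.57  0.47 -0.2 ]
```

shift_gripper(
  increments={"drx": [-3, -3, 0], "dry": [0, 0, 0], "drz": [0, 0, 0], "x": [0, 0, 0], "y": [-0.0018, -0.0018, 0], "z": [-0.0086, -0.0086, 0], "finger_gap": [0.005, 0.005, 0.005]},
)

```text
time_s: 20.25
ee_pos: [0.5631, 0.2492, 0.2381]
ee_rot: [141.0, 0.1, 105.1]
wrist_force: [1.9, -2.5, -1.0]
opening: 0.0112
finger_force: 25.0
```

```bash
python3 lid.py
```

```text
angle from bar 38.77 radius 0.1723 want .1724; tool tilt 38.98
joints [-22.6   9.  -16.1 125.3  62.   18.9 -77.7] F tool [-2.9  0.3  1.6] M [-0.71  0.46 -0.4 ]
```

shift_gripper(
  increments={"drx": [-1.5, -1.5, -1.5, -1.5, 0, 0, 0], "dry": [0, 0, 0, 0, 0, 0, 0], "drz": [0, 0, 0, 0, 0, 0, 0], "x": [0, 0, 0, 0, 0, 0, 0], "y": [-0.0009, -0.0009, -0.0009, -0.0009, 0, 0, 0], "z": [-0.0043, -0.0043, -0.0043, -0.0043, 0, 0, 0], "finger_gap": [0.005, 0.005, 0.005, 0.005, 0.005, 0.005, 0.005]},
)

```text
time_s: 20.95
ee_pos: [0.5502, 0.2455, 0.2485]
ee_rot: [135.1, 0.0, 105.0]
wrist_force: [1.1, -2.1, -2.3]
opening: 0.0107
finger_force: 25.0
```

```bash
python3 lid.py
```

Run:
```python
from bench import env
import cv2,numpy as np
m=[]
for n,u,v in(("scene",220,75),("top",40,90)):
    c=env.camera(n);np.savez(f"{n}9.npz",**c); I=c["image"][:,:,::-1]
    m.append(cv2.resize(I[v:v+200,u:u+130] if n=="scene" else I[v:v+200,u:u+130],(390,600),interpolation=cv2.INTER_CUBIC))
cv2.imwrite("pics/m6.png",np.hstack(m))
```

```text
angle from bar 44.56 radius 0.1723 want .1724; tool tilt 44.91
joints [ -26.9    6.5  -13.8  131.2   89.3   18.9 -106.9] F tool [-2.3 -1.3  2. ] M [-0.83  0.89 -0.42]
```

View pics/m6.png

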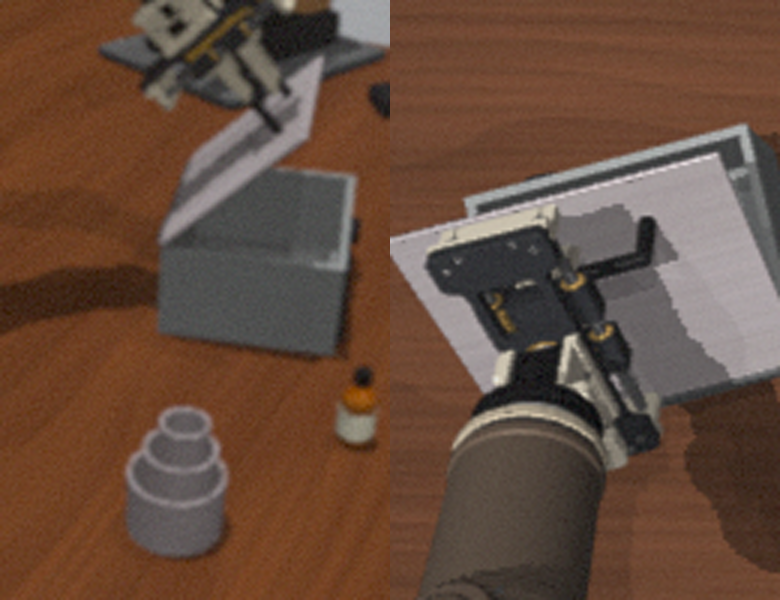

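The lid stands open with the fingers on the bar and the nest is untouched. The free near corner is at (307,134) in the scene tile and (716,154) in the top tile, which gives a check of the angle.

Run:
```python
from h import *
F,e=tri(T,px((716,154),390,0,40,90,3),S,px((307,134),0,0,220,75,3))
H=np.array([.489,.1042,.1125]);d=F-H;y=np.radians(15.1);X=d[0]*np.cos(y)+d[1]*np.sin(y)
print(F,e,"angle",np.degrees(np.arctan2(d[2],X)),"len",np.hypot(X,d[2]))
```

```text
[0.6259 0.1425 0.2602] 0.66 angle 46.09685019006456 len 0.2049928340185841
```

shift_gripper(
  increments={"drx": [-0.3, 0, 0, 0, 0, 0], "dry": [0, 0, 0, 0, 0, 0], "drz": [0, 0, 0, 0, 0, 0], "x": [0, 0, 0, 0, 0, 0], "y": [-0.0002, 0, 0, 0, 0, 0], "z": [-0.0012, 0, 0, 0, 0, 0], "finger_gap": [0.005, 0.005, 0.005, 0.005, 0.005, 0.005]},
)

```text
time_s: 21.65
ee_pos: [0.5486, 0.2451, 0.2495]
ee_rot: [134.7, 0.0, 105.0]
wrist_force: [1.5, -5.3, -3.0]
opening: 0.0113
finger_force: 25.0
```

```bash
python3 lid.py
```

```text
angle from bar 45.22 radius 0.1723 want .1724; tool tilt 45.29
joints [ -27.     6.2  -13.9  131.6   90.8   19.1 -108.5] F tool [-5.5 -2.   2.1] M [-1.02  0.87 -0.76]
```

```bash
python3 -c "
from bench import env
print(env.sign_off())"
```

```text
the job is handed in; nothing more can be done
None
```

The three beakers are nested upright on the bench, the gripper is holding the bath lid open at about 45° (45.2° from the arm's pose; a camera check just before a final 0.7° adjustment gave 46°), and the job was handed in at about 22 s; sign-off returned no verdict.

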